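# Gauge the cassette clamp's gap

## Task

Find the gap of the spring-jawed cassette clamp with the three gauge leaves: beginning with the thinnest, push each leaf gently straight down to the bottom of the clamp's slot, and if it slips in without drag, stand it in the rack's empty row (the one farther from the robot) and try the next thicker one. Leave the first leaf that binds, gripped by the jaw, standing at the bottom of the slot; leave any untried leaves in their row, and do not disturb the jar, the tray or the tip box.

Things in the scene. Friction and masses are not known exactly. Their poses are not given: they have to be found in the camera images.
- clamp: Cassette clamp, grey-painted fixed fixture, 100 (x) by 100 (y) by 66 mm high, black knob at its +y end. Origin on the bench. In its top an open slot: x from -16 to +16, y from 0 to 20 mm; floor 13 mm above the bench, mouth at 66. The slot's wall at y = 0 is the fixed aluminium gauging face, flat and upright from mouth to floor. Any leaf pressed on the clamp with over 35 N damages it.
- face_top (a point): Middle of the upper edge of the fixed gauging face (clamp frame 0, 0, 66 mm); axes are the clamp's: x along the slot, y from the fixed face towards the jaw, z up. A leaf goes in with its thickness along y and its width along x, either way round.
- hood (a point): Middle of the hood's top (clamp frame 0, 39, 66 mm). Hidden under it, facing the fixed face, is a sprung steel jaw moving along y: upright face 16 to 34 mm above the bench, then a lead-in sloping back 22 degrees from vertical up to 48 mm; above that the slot is clear. Its rest distance from the fixed face is the unknown gap, 1.8 to 10.4 mm. It yields 4 mm at most.
- slot_floor (a point): Slot floor beside the fixed face (clamp frame 0, 0, 13 mm). A leaf thinner than the gap slides down to it without drag. A binding leaf is pressed on the fixed face by the jaw with 4 to 6.4 N: it needs about 5 to 20 N of push, most on the lead-in, then drags with 3 to 9 N both ways. The first leaf that binds can always be pushed to the floor.
- rack: Red plastic rack, fixed, 118 (x) by 168 (y) by 71 mm high, origin on the bench under its centre, floor plate 6 mm thick. Six upright slots, 27 (x) by 17 mm (y) at the top, 14 mm (y) at the foot (lowest 16 mm), at y = -55, 0, 55 mm: the row at x = -28 mm (nearer the robot) holds the leaves at the start, that at x = +28 is empty. A leaf stands on the plate, its stem 10 mm in the slot.
- leaf_thin: Thinnest gauge leaf, 103 mm high: aluminium blade 5 mm thick (y), 24 wide (x), 55 long, rounded end down; above it a grey plastic handle 14 mm thick (y): stem 24 wide from 55 to 91 mm up, head 24 wide (x) from 91 to 103. Origin: centre of the blade's lower end, z up. 0.05 to 0.11 kg. Starts upright in a slot of the rack's nearer row (which one varies), axes along the rack's.
- leaf_mid: Middle gauge leaf, 103 mm high: aluminium blade 8 mm thick (y), 24 wide (x), 55 long, rounded end down; above it a grey plastic handle 14 mm thick (y): stem 24 wide from 55 to 91 mm up, head 36 wide (x) from 91 to 103. Origin: centre of the blade's lower end, z up. 0.05 to 0.11 kg. Starts upright in a slot of the rack's nearer row (which one varies), axes along the rack's.
- leaf_thick: Thickest gauge leaf, 103 mm high: aluminium blade 11 mm thick (y), 24 wide (x), 55 long, rounded end down; above it a grey plastic handle 14 mm thick (y): stem 24 wide from 55 to 91 mm up, head 48 wide (x) from 91 to 103. Origin: centre of the blade's lower end, z up. 0.05 to 0.11 kg. Starts upright in a slot of the rack's nearer row (which one varies), axes along the rack's.
- reagent_bottle: Bystander: white capped reagent jar, 54 mm across, 85 mm high, origin under its centre.
- cap_tray: Bystander: grey open tray 100 by 140 by 45 mm, origin under its centre.
- tip_box: Bystander: white pipette-tip box with clear lid, 87 by 127 by 66 mm, origin under its centre.

How it is judged:
By the outcome, as a careful person would: the job done as asked, in the order asked, and still so for the second after the job is handed in, with the robot touching nothing.
It also fails if it takes over 72 s, if anything falls off the work surface, if the arm or the gripper's body presses on something with over 40 N, if the wrist force passes 120 N, or if a joint passes its speed limit or range.

## Robot

A 6-joint arm with a two-finger parallel gripper is mounted at the origin on the work surface. World frame = base frame: x ahead of the robot, y to its left, z up, the work surface at z = 0. Lengths are in m, angles in rad, forces in N, time in s.
With the tool pointing down it reaches from about 0.375 to 0.975 m from the base axis. Payload 3.8 kg.
Tool frame: the origin (TCP) lies midway between the tips of the shut fingers; the grasp point (between the pads) lies 19 mm behind it; z points along the fingers, y is the line along which they close (so a half turn about z gives the same grasp; the last joint's range is limited). The gripper opens to 85 mm and grips with 20 to 120 N. Pads are 22 mm wide; open, the fingers measure 114 mm over their backs; the gripper's body (76 mm by 85 mm) begins 54 mm behind the grasp point. The pads swing forward as they close: fully open they stand 13 mm farther back than shut.
Start: joints at [1.221, 0.264, 1.604, -0, 1.274, -0.037], TCP at [0.208, 0.642, 0.231] pointing down, gripper open.
Joint ranges: [-2.63, 2.63], [-0.94, 2.18], [0.31, 2.57], [-1.31, 4.45], [0, 2.66], [-2.55, 2.55]. Speed limits (rad/s): [2.57, 2.57, 3.14, 3.14, 3.14, 3.14].

## Interface

Orientations are given as a rotation vector (axis times angle).
In Python, from workcell import bot gives the robot as it stands.
- The arm moves only by the tool servo_tool, never from a script. Its argument "series" is a list of rows, each a list of 7 numbers: the shift along the world's x, y, z in units of 0.15 m (1.0 is 0.15 m), then the turn, a rotation vector about the world's x, y, z in units of 180 degrees (1.0 is 180 degrees), then the closure, from 0 (fully open) to 1 (shut). A call has 1 to 20 rows; each row is the pose to reach, as a shift and turn from the pose commanded when the call began, turning the shorter way round; what a row does not reach only later rows make up. A row lasts 1/10 s, in which the tool goes at most 50 mm and 8.59 degrees, less where a joint would pass 70% of its speed; a pose out of reach is approached as far as the arm can. A call with a number of a shift or a turn outside -1 to 1 is refused whole. A call with a gripper value outside its range is refused whole. The fingers move at their own pace and stop on an object; "newtons" is the grip in N (left out, the last holds). Time passes only in rows, so rows that repeat a pose let the fingers close. It gives the time, the measured TCP pose, the force, the opening and the grip force at its end, in the units of the state.
- bot.read_state(): the state, without advancing time (a new reading comes with each control period).
- bot.read_camera(name): name is "side" or "top" or "wrist"; returns the picture (420x560x3 uint8, red, green, blue); there is no depth.
- bot.camera_info(name): a dict with "vertical_fov" (degrees; the focal length in pixels is half the picture's height over the tangent of half this angle, whatever the lens; pixels are square), "cx", "cy" (the principal point, pixels), "R" (3x3) and "t" (3): a world point X has camera coordinates R X + t. Camera axes: x right, y down, z forward; pixel columns grow to the right and rows downward; lengths in m; the calibration is good to about 2 mm. The wrist camera is an equidistant fisheye: a pixel r from the principal point sees the ray r / f radians off the axis. A picture is of the moment at which its call begins: read the wrist's pose just before it. camera_info takes no time and is no camera call; for the wrist camera it gives the pose at the moment of the call.
- bot.finish_job(): hands the job in; it is judged then, once.
Trained networks look in the newest picture that a camera, given by its name, has taken for a name from the list of things; names that differ only in an ending like _2 or _b are one class to them, and where a whole thing is asked for, a point or a joint stands for the part that bears it (a point fixed in the world has none). Each returns a list of dicts, best first, with "score" (0 to 1); they miss things now and then, are a little off and sometimes report something else, mostly with a low value. They report only what shows in the picture. A call takes as long as a camera call.
- bot.recognise(target, camera): "box" ([left, top, right, bottom] as shares, 0 to 1, of the picture: columns of its width, rows of its height, round what is visible of it).
- bot.trace(target, camera): "mask" (420x560 bool, what is visible of it) and "box" ([left, top, right, bottom] as shares, 0 to 1, of the picture: columns of its width, rows of its height, round what is visible of it).
- bot.mark_of(target, camera): "at" ([row, column] as shares, 0 to 1, of the picture: columns of its width, rows of its height: a listed point, or the origin of a listed thing).
The state is a dict: "time": time; "q": joint angles; "joint_vel": joint speeds; "joint_torque": joint torques, N m; "tool_pos": TCP position; "tcp_rot": TCP orientation; "wrist_force": force on the tool from outside, world axes, zero at the start; "torque": the same for the moment, N m; "width": opening from 0.0 (shut) to 1.0 (fully open); "grip_force": force on a finger pad.
Only numpy, scipy, OpenCV 4.12 (cv2) and the standard library are available. Lean on these libraries where they do the work, as an engineer would, in place of code of your own. Each camera call takes 0.05 s, during which the arm holds its last target. There are 200 camera calls.

## Working session

There is one attempt and no reset: what is moved stays moved. The work goes in short steps, Python scripts to look and compute and a tool call to move; the robot and the scene stay as the last step left them, time stands still between calls to the robot, and variables do not carry over. Pictures are saved under pics/ and viewed, at most 10 in all, crops included, and the job is handed in when it is done.

Besides the shell and the picture viewer there is one more tool, called after "Call:" as name(argument=value, ...), one argument or row to a line, values as JSON. servo_tool: Moves the arm, as the interface text tells. Shifts and turns lie within -1 to 1; 1 stands for 0.15 m of shift or 180 degrees of turn. Its arguments: {"type":"object","properties":{"series":{"type":"array","items":{"type":"array","items":{"type":"number"}}},"newtons":{"type":"number"}},"required":["series"]}

```bash
mkdir -p pics; cat > h.py <<'E'
import numpy as np,cv2
from workcell import bot
def info(c):
    i=bot.camera_info(c); i['R']=np.array(i['R']);i['t']=np.array(i['t']);i['f']=210/np.tan(np.radians(i['vertical_fov'])/2);return i
def ray(i,c,u,v):
    x=(u-i['cx'])/i['f'];y=(v-i['cy'])/i['f']
    if c=='wrist':
        r=np.hypot(x,y);s=np.sinc(r/np.pi);d=np.array([x*s,y*s,np.cos(r)])
    else: d=np.array([x,y,1.])
    d=i['R'].T@d
    return -i['R'].T@i['t'],d/np.linalg.norm(d)
def onz(i,c,u,v,z):
    o,d=ray(i,c,u,v);return o+d*(z-o[2])/d[2]
def tri(rs):
    A=sum(np.eye(3)-np.outer(d,d) for o,d in rs);b=sum((np.eye(3)-np.outer(d,d))@o for o,d in rs)
    p=np.linalg.solve(A,b);return p,[np.linalg.norm(np.cross(p-o,d)) for o,d in rs]
def proj(i,c,X):
    p=i['R']@np.array(X)+i['t']
    if c=='wrist':
        r=np.hypot(p[0],p[1]);th=np.arctan2(r,p[2]);k=th/max(r,1e-9);return i['cx']+i['f']*p[0]*k,i['cy']+i['f']*p[1]*k
    return i['cx']+i['f']*p[0]/p[2],i['cy']+i['f']*p[1]/p[2]
def save(c,n):
    im=bot.read_camera(c);cv2.imwrite('pics/'+n+'.png',im[:,:,::-1]);return im
E
cat > a.py <<'E'
from h import *
ims=[save(c,'0'+c) for c in('top','side','wrist')]
cv2.imwrite('pics/all.png',cv2.resize(np.vstack([np.hstack(ims[:2]),np.hstack([ims[2],ims[2]*0])])[:,:,::-1],(800,600),interpolation=cv2.INTER_AREA))
I={c:info(c) for c in('top','side','wrist')}
for c in I: print(c,I[c]['f'],I[c]['cx'],I[c]['cy'],-I[c]['R'].T@I[c]['t'],I[c]['R'].round(2).tolist())
for n in['face_top','hood','rack','clamp','leaf_thin','leaf_mid','leaf_thick']:
    for c in('top','side'):
        r=bot.mark_of(n,c)
        print(n,c,[(round(q['score'],2),round(q['at'][1]*560,1),round(q['at'][0]*420,1)) for q in r[:3]])
print(bot.read_state())
E
python3 a.py
```

```text
top 478.446110034829 280.2140947452839 213.09082530087557 [5.09497011e-01 2.69442636e-04 1.40910056e+00] [[0.0, -1.0, 0.0], [-1.0, -0.0, -0.1], [0.1, -0.0, -1.0]]
side 533.7707805990274 283.7264951695932 205.66759687716643 [ 0.00288962 -0.73058667  0.88691074] [[0.75, -0.66, -0.02], [-0.44, -0.48, -0.76], [0.49, 0.58, -0.65]]
wrist 325.19226210127806 284.2880529663444 204.75085903770088 [0.13430296 0.66639343 0.37263443] [[0.31, 0.95, -0.0], [0.91, -0.29, 0.3], [0.29, -0.09, -0.95]]
face_top top [(0.92, 224.7, 249.6), (0.39, 211.0, 245.0), (0.39, 139.3, 250.0)]
face_top side [(0.75, 214.1, 193.7)]
hood top [(0.84, 209.5, 248.5)]
hood side [(0.79, 210.4, 179.9), (0.26, 317.7, 206.8)]
rack top [(0.71, 339.8, 243.2)]
rack side [(0.56, 313.6, 281.6)]
clamp top [(0.62, 225.6, 249.0)]
clamp side [(0.89, 218.8, 207.2)]
leaf_thin top [(0.55, 325.8, 259.5)]
leaf_thin side [(0.53, 317.1, 206.5)]
leaf_mid top [(0.56, 364.6, 247.5)]
leaf_mid side []
leaf_thick top [(0.7, 345.5, 252.1)]
leaf_thick side []
{'time': 0.85, 'q': array([ 1.22108371e+00,  2.63878559e-01,  1.60396686e+00,  1.55296782e-05,
        1.27368712e+00, -3.69119661e-02]), 'joint_vel': array([-0.00055546,  0.00069223, -0.00037561,  0.00050511, -0.00068562,
       -0.00044955]), 'joint_torque': array([-5.09674719e-04, -5.15022540e+01, -3.67713940e+01, -2.08459173e-04,
        6.38971032e-04, -9.19094987e-06]), 'tool_pos': array([0.20772445, 0.64226044, 0.23131211]), 'tcp_rot': array([-4.89352000e-01, -3.10324347e+00, -9.71498774e-05]), 'wrist_force': array([ 1.19723825, -0.01345979,  0.58154636]), 'torque': array([-0.0134776 , -0.02492275, -0.04279087]), 'grip_force': 0.0, 'width': 1.0006339117681293}
```

View pics/all.png

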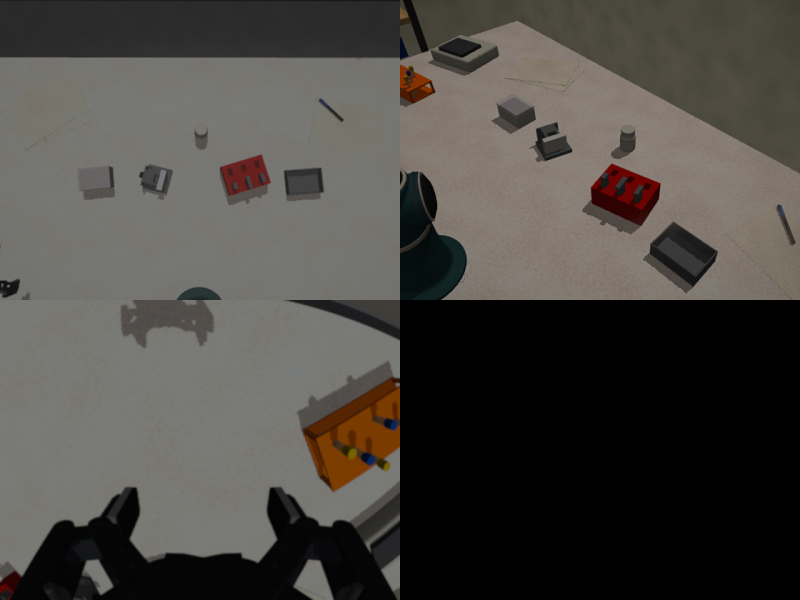

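```bash
cat > b.py <<'E'
from h import *
t=info('top')
P={'face':(224.7,249.6,.066),'hood':(209.5,248.5,.066),'rack':(339.8,243.2,0),'thin':(325.8,259.5,.006),'mid':(364.6,247.5,.006),'thick':(345.5,252.1,.006)}
for k,(u,v,z) in P.items(): print(k,onz(t,'top',u,v,z).round(4))
s=info('side')
for k,a,b in(('face',(224.7,249.6),(214.1,193.7)),('hood',(209.5,248.5),(210.4,179.9))): print(k,tri([ray(t,'top',*a),ray(s,'side',*b)]))
m=cv2.imread('pics/0top.png')[170:320,150:430];cv2.imwrite('pics/t1.png',cv2.resize(m,None,fx=2.8,fy=2.8,interpolation=cv2.INTER_CUBIC))
E
python3 b.py
```

```text
face [0.5373 0.1497 0.066 ]
hood [0.5403 0.1923 0.066 ]
rack [ 0.5575 -0.1813  0.    ]
thin [ 0.5098 -0.139   0.006 ]
mid [ 0.5448 -0.253   0.006 ]
thick [ 0.5313 -0.1969  0.006 ]
face (array([0.53499161, 0.15244721, 0.05604823]), [np.float64(0.0029564148807261813), np.float64(0.0029564148807260993)])
hood (array([0.54355453, 0.18900046, 0.07303885]), [np.float64(0.0040759442088098554), np.float64(0.004075944208810028)])
```

View pics/t1.png

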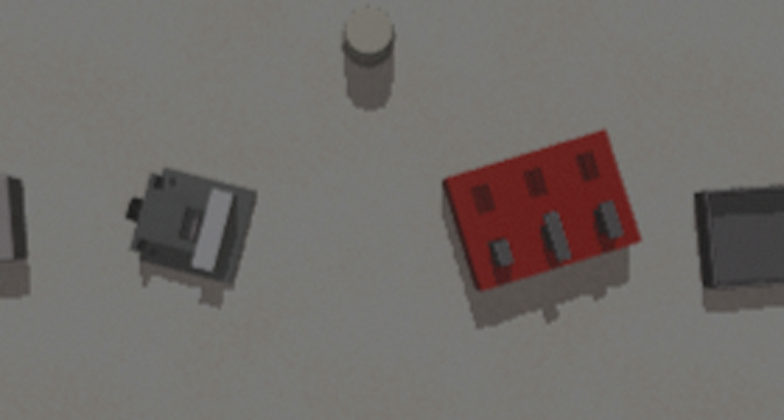

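The top view (right = −y, up = +x) shows the clamp at about (222,250) with its knob to the left. The rack is at about (340,245) with its leaves in the near row, left to right: thin, thick, mid. I'll move over the clamp first for a closer look.

Call:
servo_tool(
  series=[
    [0.18, -0.26, 0.1, 0, 0, 0.01, 0.3],
    [0.36, -0.52, 0.2, 0, 0, 0.02, 0.3],
    [0.55, -0.79, 0.25, 0, 0, 0.03, 0.3],
  ],
  newtons=60,
)

```text
time: 1.15
tool_pos: [0.2908, 0.5234, 0.2702]
tcp_rot: [0.338, 3.122, 0.003]
wrist_force: [0.7, 0.8, 1.1]
width: 0.701
grip_force: 0.0
```

Call:
servo_tool(
  series=[
    [0.18, -0.26, 0, 0, 0, 0, 0.4],
    [0.36, -0.52, 0, 0, 0, 0, 0.4],
    [0.55, -0.79, 0, 0, 0, 0, 0.4],
  ],
)

```text
time: 1.45
tool_pos: [0.3734, 0.4039, 0.2692]
tcp_rot: [0.342, 3.122, 0.001]
wrist_force: [1.2, -0.1, -0.4]
width: 0.599
grip_force: 0.0
```

Call:
servo_tool(
  series=[
    [0.18, -0.26, 0, 0, 0, 0, 0.4],
    [0.36, -0.52, 0, 0, 0, 0, 0.4],
    [0.55, -0.79, 0, 0, 0, 0, 0.4],
  ],
)

```text
time: 1.75
tool_pos: [0.4559, 0.2853, 0.2692]
tcp_rot: [0.342, 3.122, 0.001]
wrist_force: [0.9, 0.4, 0.2]
width: 0.6
grip_force: 0.0
```

Call:
servo_tool(
  series=[
    [0.18, -0.26, 0, 0, 0, 0, 0.4],
    [0.36, -0.52, 0, 0, 0, 0, 0.4],
    [0.55, -0.79, 0, 0, 0, 0, 0.4],
    [0.55, -0.79, 0, 0, 0, 0, 0.4],
    [0.55, -0.79, 0, 0, 0, 0, 0.4],
  ],
)

```text
time: 2.25
tool_pos: [0.538, 0.1673, 0.2687]
tcp_rot: [-0.347, -3.122, -0.001]
wrist_force: [-0.6, -0.3, -0.0]
width: 0.598
grip_force: 0.0
```

```bash
cat > w.py <<'E'
from h import *
import sys,pickle
n=sys.argv[1]; I=info('wrist'); im=save('wrist',n); s=bot.read_state()
print(s['time'],s['tool_pos'].round(4),s['tcp_rot'].round(4),s['q'].round(2),round(s['width'],3))
pickle.dump(I,open('pics/%s.pkl'%n,'wb'))
for a in sys.argv[2:]:
    print(a,[(round(q['score'],2),round(q['at'][1]*560,1),round(q['at'][0]*420,1)) for q in bot.mark_of(a,'wrist')[:3]])
E
python3 w.py w1 face_top hood
```

```text
2.3 [0.5375 0.1683 0.2687] [-3.444e-01 -3.122e+00 -8.000e-04] [ 0.26  0.03  1.8   0.    1.31 -1.09] 0.598
face_top [(0.81, 277.4, 173.9)]
hood [(0.78, 307.7, 176.8)]
```

View pics/w1.png

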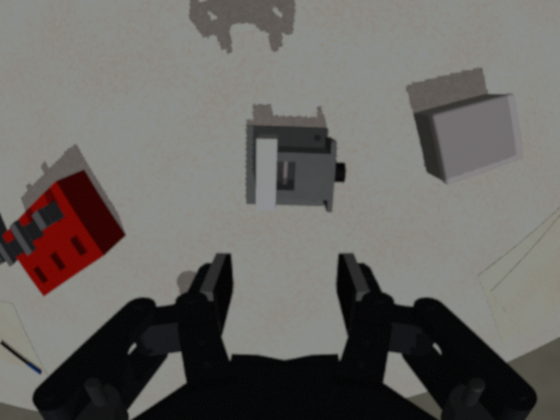

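The view shows the fixed face edge at about column 277, with the slot at columns 278–296 and rows 162–190. The knob (+y) is on the right and the rack on the left. I'll continue to the rack with an in-between second look at the clamp.

Call:
servo_tool(
  series=[
    [0, -0.26, 0, 0, 0, 0, 0.4],
    [0, -0.52, 0, 0, 0, 0, 0.4],
    [0, -0.8, 0, 0, 0, 0, 0.4],
    [0, -0.8, 0, 0, 0, 0, 0.4],
    [0, -0.8, 0, 0, 0, 0, 0.4],
  ],
)

```text
time: 2.9
tool_pos: [0.5373, 0.0491, 0.269]
tcp_rot: [0.343, 3.123, 0.001]
wrist_force: [0.7, 0.4, 0.3]
width: 0.597
grip_force: 0.0
```

```bash
python3 w.py w2 face_top hood leaf_thin leaf_mid leaf_thick rack
```

```text
2.95 [0.5373 0.0497 0.2689] [3.409e-01 3.123e+00 1.200e-03] [ 0.05 -0.02  1.85  0.    1.31 -1.31] 0.598
face_top []
hood [(0.65, 407.8, 154.9), (0.64, 23.1, 226.8), (0.17, 517.0, 127.1)]
leaf_thin []
leaf_mid []
leaf_thick []
rack [(0.76, 130.3, 209.1)]
```

Call:
servo_tool(
  series=[
    [0, -0.3, 0, 0, 0, 0.04, 0.4],
    [0, -0.6, 0, 0, 0, 0.08, 0.4],
    [0, -0.9, 0, 0, 0, 0.12, 0.4],
    [0, -0.9, 0, 0, 0, 0.16, 0.4],
    [0, -0.9, 0, 0, 0, 0.16, 0.4],
    [0, -0.9, 0, 0, 0, 0.16, 0.4],
  ],
)

```text
time: 3.85
tool_pos: [0.5377, -0.0862, 0.2686]
tcp_rot: [0.441, -3.11, -0.001]
wrist_force: [-0.5, -0.6, -0.1]
width: 0.601
grip_force: 0.0
```

```bash
python3 w.py w3 leaf_thin leaf_mid leaf_thick rack
cat > c.py <<'E'
import cv2,numpy as np
a=cv2.imread('pics/w2.png');b=cv2.imread('pics/w3.png')
cv2.imwrite('pics/w23.png',cv2.convertScaleAbs(cv2.resize(np.vstack([a[:330],b[:330]]),None,fx=.9,fy=.9),alpha=1.5))
E
python3 c.py
```

```text
3.9 [ 0.5377 -0.0859  0.2687] [ 4.4240e-01 -3.1103e+00 -5.0000e-04] [-0.2  -0.01  1.84  0.    1.31 -2.06] 0.602
leaf_thin [(0.66, 249.3, 134.0), (0.33, 208.1, 132.5)]
leaf_mid [(0.62, 167.8, 136.0)]
leaf_thick [(0.79, 205.3, 131.4)]
rack [(0.64, 212.3, 152.1)]
```

View pics/w23.png

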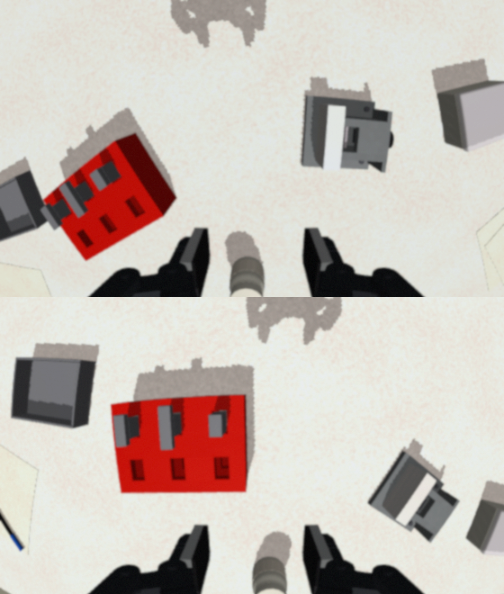

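Both views show the rack with its leaves upright, thin nearest the clamp, then thick, then mid. In w3 the rack is almost aligned with the tool. Next I'll fit the rack by its red silhouette and enlarge the clamp for corner picking.

```bash
cat > d.py <<'E'
from h import *
import pickle
from scipy.optimize import minimize
K={n:pickle.load(open(f'pics/{n}.pkl','rb')) for n in('w1','w2','w3')}
im={n:cv2.imread(f'pics/{n}.png') for n in K}
def red(m):
    h=cv2.cvtColor(m,cv2.COLOR_BGR2HSV);return (((h[...,0]<8)|(h[...,0]>172))&(h[...,1]>150)).astype(np.uint8)
def box(x0,x1,y0,y1,z0,z1): return np.array([[x,y,z] for x in(x0,x1) for y in(y0,y1) for z in(z0,z1)])
rk=box(-.059,.059,-.084,.084,0,.071)
lv=[(y,w) for y,w in((.055,.024),(0,.048),(-.055,.036))]
parts=[box(-.028-w/2,-.028+w/2,y-.007,y+.007,.097,.109) for y,w in lv]+[box(-.04,-.016,y-.007,y+.007,.072,.109) for y,w in lv]
def fill(m,I,P,p,v):
    c,s=np.cos(p[2]),np.sin(p[2]);Q=P@np.array([[c,s,0],[-s,c,0],[0,0,1]])+[p[0],p[1],p[3]]
    h=cv2.convexHull(np.array([proj(I,'wrist',q) for q in Q],np.float32)).reshape(-1,2)
    S=4;cv2.fillConvexPoly(m,np.round((h+.5)*S-.5).astype(np.int32),v)
R={n:cv2.resize(red(im[n]),None,fx=4,fy=4,interpolation=cv2.INTER_LINEAR if 0 else cv2.INTER_NEAREST) for n in('w2','w3')}
def cost(p):
    e=0
    for n in R:
        m=np.zeros((1680,2240),np.uint8);fill(m,K[n],rk,p,1)
        for q in parts: fill(m,K[n],q,p,0)
        e+=(m!=R[n]).sum()/R[n].sum()
    return e
p0=np.array([.5575,-.1813,.29,0.])
r=minimize(cost,p0,method='Nelder-Mead',options=dict(initial_simplex=[p0]+[p0+d for d in np.diag([.006,.006,.05,.006])],xatol=1e-4,fatol=1e-4,maxiter=200))
print(r.x.round(4),np.degrees(r.x[2]),r.fun)
t=np.hstack([cv2.resize(im['w1'][110:220,235:355],None,fx=3.3,fy=3.3,interpolation=cv2.INTER_CUBIC),cv2.resize(im['w2'][80:190,325:445],None,fx=3.3,fy=3.3,interpolation=cv2.INTER_CUBIC)])
cv2.imwrite('pics/cl.png',cv2.convertScaleAbs(t,alpha=1.5))
E
python3 d.py
```

```text
[ 0.5525 -0.1841  0.2967 -0.0033] 16.997075718687956 0.093870985563037
```

View pics/cl.png

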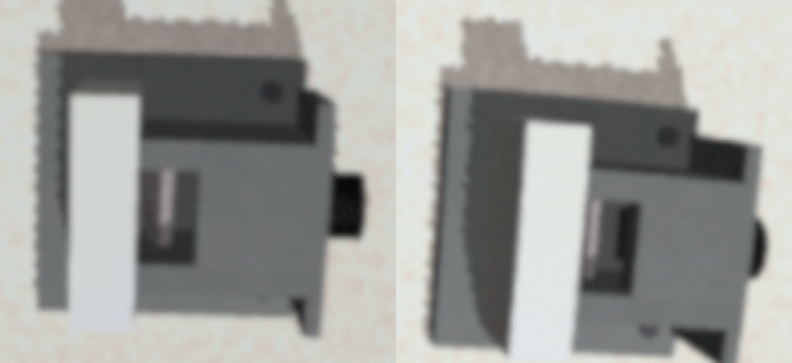

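The slot corners are clear in both views (left crop: columns 139–200, rows 168–265; right crop: columns 585–638, rows 202–294). I'll fit the clamp pose from them.

```bash
cat > e.py <<'E'
from h import *
import pickle
from scipy.optimize import least_squares
K={n:pickle.load(open(f'pics/{n}.pkl','rb')) for n in('w1','w2')}
# image up is -x (robot side); right +y.  top corners x=-16
M=[[-16,0],[16,0],[-16,20],[16,20]]
px={'w1':[(139.5,168),(136,266),(200,170),(196,265)],'w2':[(588,199),(579,292),(638,204),(631,295)]}
off={'w1':(235,110,0),'w2':(325,80,396)}
ob={n:[(o[0]+(c-o[2]+.5)/3.3-.5,o[1]+(r+.5)/3.3-.5) for c,r in px[n]] for n,o in off.items()}
def f(p,full=True):
    c,s=np.cos(p[2]),np.sin(p[2]);e=[]
    for n in ob:
        for (x,y),q in zip(M,ob[n]):
            X=[p[0]+(c*x-s*y)/1e3,p[1]+(s*x+c*y)/1e3,p[3]]
            e+=list(np.subtract(proj(K[n],'wrist',X),q))
    return np.array(e)
r=least_squares(f,[.537,.15,-.2,.066]);print(r.x.round(4),np.degrees(r.x[2]),r.fun.round(1).tolist())
r2=least_squares(lambda q:f([*q,.066]),[.537,.15,-.2]);print(r2.x.round(4),np.degrees(r2.x[2]),abs(r2.fun).max())
E
python3 e.py
```

```text
[ 0.5356  0.1599 -0.2502  0.0644] -14.333692769876713 [-0.2, 0.4, 0.2, -0.7, -0.0, 0.3, 0.1, 0.1, -0.7, -0.1, -0.5, 0.1, 0.9, -0.3, 0.3, 0.1]
[ 0.5353  0.1597 -0.2502] -14.33452430680257 1.192497745600292
```

Call:
servo_tool(
  series=[
    [-0.187, -0.359, -0.2, 0, 0, 0.005, 0.5],
    [-0.187, -0.359, -0.5, 0, 0, 0.005, 0.5],
    [-0.187, -0.359, -0.79, 0, 0, 0.005, 0.5],
    [-0.187, -0.359, -0.79, 0, 0, 0.005, 0.5],
    [-0.187, -0.359, -0.79, 0, 0, 0.005, 0.5],
  ],
)

```text
time: 4.6
tool_pos: [0.5092, -0.1399, 0.1501]
tcp_rot: [0.469, -3.104, -0.002]
wrist_force: [0.3, 0.1, 1.3]
width: 0.502
grip_force: 0.0
```

```bash
python3 w.py w4; cat > g.py <<'E'
from h import *
import pickle
I=pickle.load(open('pics/w4.pkl','rb'));m=cv2.convertScaleAbs(cv2.imread('pics/w4.png'),alpha=1.5)
m=cv2.resize(m,None,fx=1.4,fy=1.4,interpolation=cv2.INTER_CUBIC)
a=np.radians(17);c,s=np.cos(a),np.sin(a)
def dr(pts,col):
    q=[proj(I,'wrist',[.5525+c*x-s*y,-.1841+s*x+c*y,z]) for x,y,z in pts]
    cv2.polylines(m,[np.round(np.array(q)*1.4).astype(int)],True,col,1)
for y,w in((.055,.012),(0,.024),(-.055,.018)): dr([(-.028-w,y-.007,.109),(-.028-w,y+.007,.109),(-.028+w,y+.007,.109),(-.028+w,y-.007,.109)],(0,255,0))
for y in(.055,0,-.055): dr([(.028-.0135,y-.0085,.071),(.028-.0135,y+.0085,.071),(.028+.0135,y+.0085,.071),(.028+.0135,y-.0085,.071)],(255,255,0))
cv2.imwrite('pics/w4o.png',m)
E
python3 g.py
```

```text
4.65 [ 0.511  -0.1404  0.1522] [-4.6960e-01  3.1042e+00 -1.4000e-03] [-0.32  0.05  2.    0.    1.09 -2.19] 0.499
```

View pics/w4o.png

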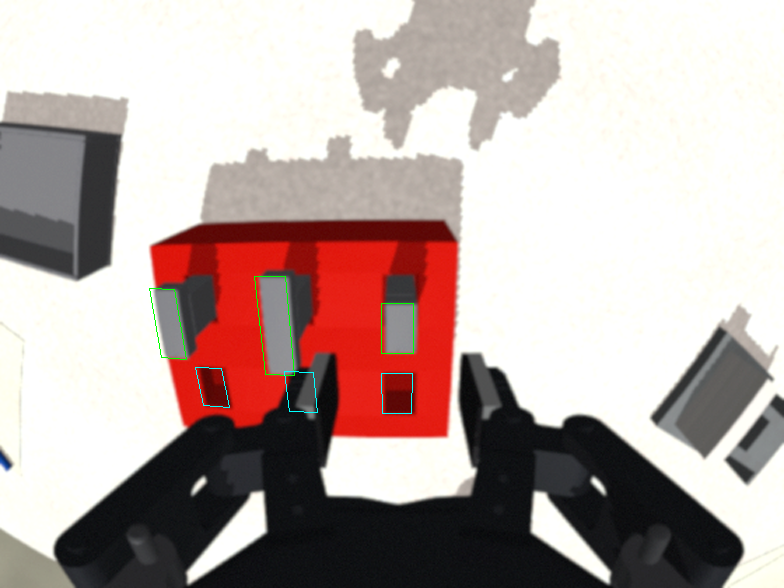

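The overlay matches the heads and slots within about 1 mm. I'll descend, grip and lift.

Call:
servo_tool(
  series=[
    [0, 0, -0.2, 0, 0, 0, 0.5],
    [0, 0, -0.4, 0, 0, 0, 0.5],
    [0, 0, -0.48, 0, 0, 0, 0.5],
    [0, 0, -0.48, 0, 0, 0, 0.6],
    [0, 0, -0.48, 0, 0, 0, 1],
    [0, 0, -0.48, 0, 0, 0, 1],
    [0, 0, -0.48, 0, 0, 0, 1],
    [0, 0, -0.48, 0, 0, 0, 1],
  ],
  newtons=60,
)

```text
time: 5.45
tool_pos: [0.5114, -0.1403, 0.0808]
tcp_rot: [-0.468, 3.103, -0.001]
wrist_force: [-1.5, 4.8, 6.3]
width: 0.157
grip_force: 59.0
```

```bash
python3 -c "
from h import *
for i in range(1):print(bot.read_state())"
```

```text
{'time': 5.45, 'q': array([-3.15564506e-01,  1.34855152e-01,  2.05705844e+00,  1.53047188e-03,
        9.46145275e-01, -2.18677725e+00]), 'joint_vel': array([ 0.00099541, -0.0016564 ,  0.00207656, -0.00067016, -0.00191606,
       -0.00124276]), 'joint_torque': array([-2.08759725e+00, -3.58138633e+01, -2.98560977e+01, -1.01492219e+00,
       -7.60831721e-01, -1.86164235e-02]), 'tool_pos': array([ 0.51140688, -0.14031358,  0.08081862]), 'tcp_rot': array([-4.68179358e-01,  3.10275359e+00, -7.47501388e-04]), 'wrist_force': array([-1.53480813,  4.78333533,  6.30363285]), 'torque': array([0.68209928, 0.19244867, 0.00548779]), 'grip_force': 58.99140156805515, 'width': 0.15653944068510936}
```

Call:
servo_tool(
  series=[
    [0, 0, 0.1, 0, 0, 0, 1],
    [0, 0, 0.25, 0, 0, 0, 1],
    [0, 0, 0.5, 0, 0, 0, 1],
    [0, 0, 0.8, 0, 0, 0, 1],
    [0, 0.15, 0.85, 0, 0, 0, 1],
    [0, 0.35, 0.85, 0, 0, 0, 1],
  ],
)

```text
time: 6.05
tool_pos: [0.5123, -0.0895, 0.2112]
tcp_rot: [-0.464, 3.099, -0.007]
wrist_force: [-0.1, 0.7, -0.6]
width: 0.155
grip_force: 59.0
```

Call:
servo_tool(
  series=[
    [0.03, 0.25, 0, 0, 0, -0.03, 1],
    [0.06, 0.5, 0, 0, 0, -0.06, 1],
    [0.09, 0.85, 0, 0, 0, -0.09, 1],
  ],
)

```text
time: 6.35
tool_pos: [0.5236, 0.0368, 0.2078]
tcp_rot: [-0.018, 3.139, -0.002]
wrist_force: [0.3, 1.1, -0.8]
width: 0.155
grip_force: 58.9
```

Call:
servo_tool(
  series=[
    [0.03, 0.25, 0, 0, 0, -0.03, 1],
    [0.06, 0.5, 0, 0, 0, -0.06, 1],
    [0.083, 0.7, 0, 0, 0, -0.084, 1],
    [0.083, 0.853, 0, 0, 0, -0.084, 1],
    [0.083, 0.853, 0, 0, 0, -0.084, 1],
    [0.083, 0.853, 0, 0, 0, -0.084, 1],
    [0.083, 0.853, 0, 0, 0, -0.084, 1],
  ],
)

```text
time: 7.05
tool_pos: [0.5355, 0.1637, 0.2064]
tcp_rot: [0.387, 3.117, -0.001]
wrist_force: [0.3, -0.6, -0.3]
width: 0.154
grip_force: 58.8
```

```bash
python3 w.py w5; cat > g2.py <<'E'
from h import *
import pickle,sys
n=sys.argv[1];fx,fy,yaw,dz=map(float,sys.argv[2:6])
I=pickle.load(open(f'pics/{n}.pkl','rb'));m=cv2.convertScaleAbs(cv2.imread(f'pics/{n}.png'),alpha=1.5)
S=4;x0,y0=190,90;m=cv2.resize(m[y0:y0+150,x0:x0+200],None,fx=S,fy=S,interpolation=cv2.INTER_CUBIC)
a=np.radians(yaw);c,s=np.cos(a),np.sin(a)
def dr(pts,col,b=None):
    q=[proj(I,'wrist',[fx+c*x-s*y,fy+s*x+c*y,z]) for x,y,z in pts]
    cv2.polylines(m,[np.round(((np.array(q)-[x0,y0])+.5)*S).astype(int)],True,col,1)
z=.066;dr([(-.016,0,z),(-.016,.02,z),(.016,.02,z),(.016,0,z)],(0,255,0))
# held leaf blade bottom
st=bot.read_state();from scipy.spatial.transform import Rotation as Ro
T=st['tool_pos'];Rm=Ro.from_rotvec(st['tcp_rot']).as_matrix();th=float(sys.argv[6])/2
q=[proj(I,'wrist',T+Rm@np.array([x,y,dz])) for x,y in((-.012,-th),(-.012,th),(.012,th),(.012,-th))]
cv2.polylines(m,[np.round(((np.array(q)-[x0,y0])+.5)*S).astype(int)],True,(0,0,255),1)
cv2.imwrite(f'pics/{n}o.png',m)
v=T-[fx,fy,0];print('tcp in clamp mm',1e3*(c*v[0]+s*v[1]),1e3*(-s*v[0]+c*v[1]),T[2]*1e3,'tool y yaw',np.degrees(np.arctan2(Rm[1,1],Rm[0,1])),'force',st['wrist_force'].round(1))
E
python3 g2.py w5 .5354 .1598 -14.3 .0748 .005
```

```text
7.1 [0.5354 0.1636 0.2062] [ 3.8820e-01  3.1169e+00 -6.0000e-04] [ 0.25  0.06  1.88 -0.    1.2  -1.07] 0.153
tcp in clamp mm -0.8911487082069436 3.686235961688107 206.24097542424792 tool y yaw 75.80020166652238 force [ 0.3  0.1 -0.1]
```

View pics/w5o.png

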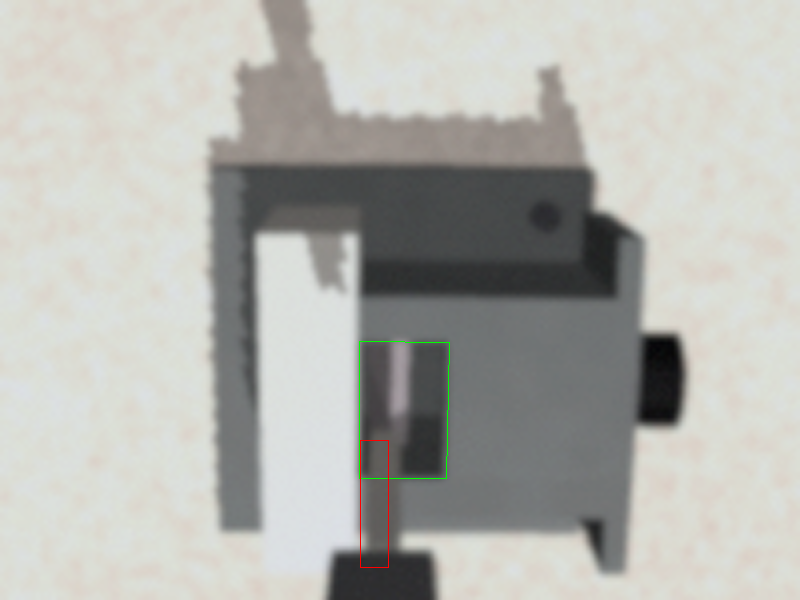

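The slot overlay fits. The blade appears about 1.7 mm further towards the jaw than the TCP suggests, so I'll correct for that and lower it into the clear upper part of the slot.

Call:
servo_tool(
  series=[
    [0.014, 0.0143, 0, 0, 0, 0, 1],
    [0.014, 0.0143, -0.2, 0, 0, 0, 1],
    [0.014, 0.0143, -0.37, 0, 0, 0, 1],
    [0.014, 0.0143, -0.4, 0, 0, 0, 1],
    [0.014, 0.0143, -0.43, 0, 0, 0, 1],
    [0.014, 0.0143, -0.47, 0, 0, 0, 1],
    [0.014, 0.0143, -0.49, 0, 0, 0, 1],
    [0.014, 0.0143, -0.49, 0, 0, 0, 1],
  ],
)

```text
time: 7.9
tool_pos: [0.5377, 0.1669, 0.1326]
tcp_rot: [0.387, 3.117, 0.0]
wrist_force: [-0.6, -0.2, -1.7]
width: 0.15
grip_force: 58.9
```

```bash
python3 w.py w6;python3 g2.py w6 .5354 .1598 -14.3 .0748 .005
```

```text
7.95 [0.5378 0.167  0.1328] [3.8670e-01 3.1169e+00 5.0000e-04] [ 0.26  0.14  1.95  0.    1.06 -1.07] 0.154
tcp in clamp mm 0.5612228146455759 7.539979780221957 132.81721463199784 tool y yaw 75.85661455922167 force [ 0.5 -0.4 -0.8]
```

View pics/w6o.png

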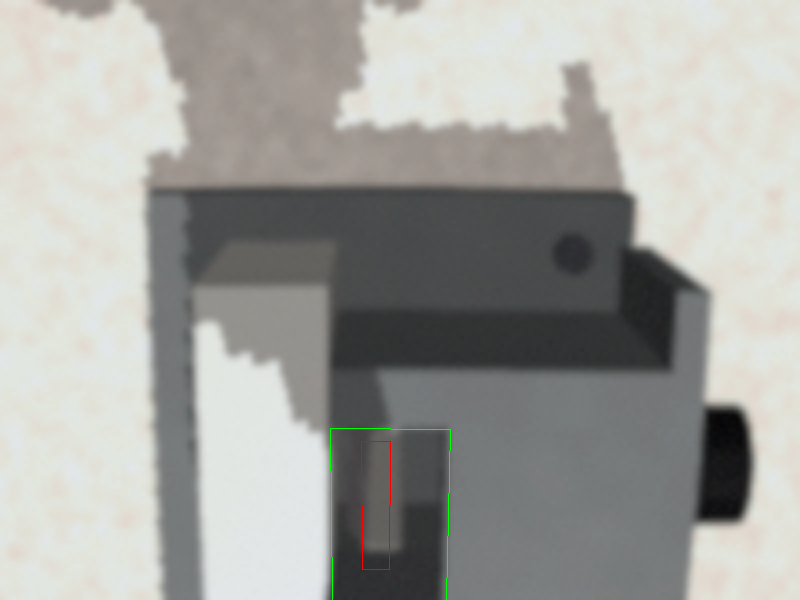

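The blade is in the slot mouth, about 6 mm from the fixed face. I'll probe towards the face.

Call:
servo_tool(
  series=[
    [-0.0033, -0.0129, 0, 0, 0, 0, 1],
    [-0.0066, -0.0258, 0, 0, 0, 0, 1],
    [-0.0066, -0.0258, 0, 0, 0, 0, 1],
    [-0.0066, -0.0258, 0, 0, 0, 0, 1],
  ],
)

```text
time: 8.35
tool_pos: [0.5365, 0.1629, 0.1325]
tcp_rot: [0.387, 3.117, 0.0]
wrist_force: [-0.2, -0.3, -0.7]
width: 0.151
grip_force: 58.9
```

Call:
servo_tool(
  series=[
    [-0.0008, -0.0032, 0, 0, 0, 0, 1],
    [-0.0016, -0.0065, 0, 0, 0, 0, 1],
    [-0.0016, -0.0065, 0, 0, 0, 0, 1],
  ],
)

```text
time: 8.65
tool_pos: [0.5362, 0.162, 0.1322]
tcp_rot: [-0.387, -3.118, 0.0]
wrist_force: [-0.1, -1.2, -0.3]
width: 0.151
grip_force: 58.9
```

Call:
servo_tool(
  series=[
    [-0.0008, -0.0032, 0, 0, 0, 0, 1],
    [-0.0008, -0.0032, 0, 0, 0, 0, 1],
    [-0.0008, -0.0032, 0, 0, 0, 0, 1],
  ],
)

```text
time: 8.95
tool_pos: [0.5361, 0.1616, 0.1323]
tcp_rot: [-0.387, -3.118, -0.0]
wrist_force: [0.5, 0.4, -1.3]
width: 0.153
grip_force: 58.9
```

Call:
servo_tool(
  series=[
    [-0.0008, -0.0032, 0, 0, 0, 0, 1],
    [-0.0008, -0.0032, 0, 0, 0, 0, 1],
  ],
)

```text
time: 9.15
tool_pos: [0.5359, 0.161, 0.1322]
tcp_rot: [-0.387, -3.118, 0.0]
wrist_force: [0.1, -0.4, -0.4]
width: 0.154
grip_force: 58.9
```

Call:
servo_tool(
  series=[
    [-0.0008, -0.0032, 0, 0, 0, 0, 1],
    [-0.0008, -0.0032, 0, 0, 0, 0, 1],
  ],
)

```text
time: 9.35
tool_pos: [0.5358, 0.1606, 0.1322]
tcp_rot: [-0.387, -3.118, 0.0]
wrist_force: [0.7, -0.3, -0.5]
width: 0.151
grip_force: 58.9
```

Call:
servo_tool(
  series=[
    [-0.0008, -0.0032, 0, 0, 0, 0, 1],
    [-0.0008, -0.0032, 0, 0, 0, 0, 1],
  ],
)

```text
time: 9.55
tool_pos: [0.5357, 0.1601, 0.1322]
tcp_rot: [-0.387, -3.118, 0.0]
wrist_force: [0.2, -0.3, -0.8]
width: 0.154
grip_force: 58.8
```

Call:
servo_tool(
  series=[
    [-0.0008, -0.0032, 0, 0, 0, 0, 1],
    [-0.0008, -0.0032, 0, 0, 0, 0, 1],
  ],
)

```text
time: 9.75
tool_pos: [0.5357, 0.1599, 0.1323]
tcp_rot: [0.387, 3.118, 0.001]
wrist_force: [0.4, 1.5, -1.7]
width: 0.155
grip_force: 58.8
```

Call:
servo_tool(
  series=[
    [-0.0008, -0.0032, 0, 0, 0, 0, 1],
    [-0.0008, -0.0032, 0, 0, 0, 0, 1],
  ],
)

```text
time: 9.95
tool_pos: [0.5356, 0.1597, 0.1323]
tcp_rot: [0.387, 3.117, 0.002]
wrist_force: [0.4, 3.2, -2.0]
width: 0.151
grip_force: 58.8
```

```bash
python3 w.py w7;python3 g2.py w7 .5354 .1598 -14.3 .0748 .005
```

```text
10.0 [0.5356 0.1597 0.1323] [3.8700e-01 3.1174e+00 1.6000e-03] [ 0.24  0.13  1.96  0.    1.06 -1.08] 0.151
tcp in clamp mm 0.24997495457264626 -0.061658033725420676 132.2940885517008 tool y yaw 75.8463144918986 force [-0.3  3.3 -2. ]
```

View pics/w7o.png

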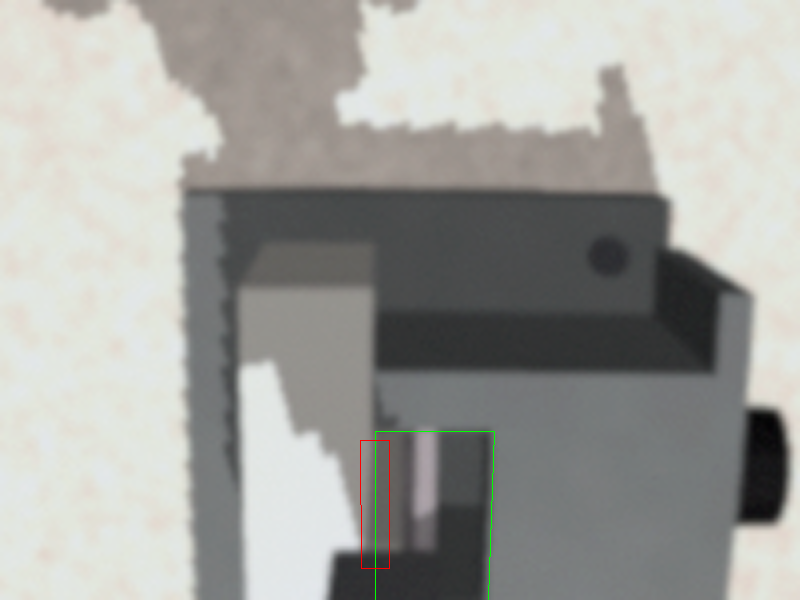

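Contact is felt at about 3 N and the blade lies on the face. I'll back off slightly and go down in small steps, watching the force.

Call:
servo_tool(
  series=[
    [0.0012, 0.0048, 0, 0, 0, 0, 1],
    [0.0012, 0.0048, -0.02, 0, 0, 0, 1],
    [0.0012, 0.0048, -0.04, 0, 0, 0, 1],
    [0.0012, 0.0048, -0.06, 0, 0, 0, 1],
    [0.0012, 0.0048, -0.08, 0, 0, 0, 1],
  ],
)

```text
time: 10.5
tool_pos: [0.5359, 0.16, 0.1202]
tcp_rot: [0.387, 3.117, 0.0]
wrist_force: [1.0, 2.3, 0.8]
width: 0.153
grip_force: 59.0
```

Call:
servo_tool(
  series=[
    [0, 0, -0.015, 0, 0, 0, 1],
    [0, 0, -0.03, 0, 0, 0, 1],
    [0, 0, -0.045, 0, 0, 0, 1],
  ],
)

```text
time: 10.8
tool_pos: [0.5361, 0.1601, 0.1139]
tcp_rot: [0.387, 3.117, 0.001]
wrist_force: [-0.6, 2.4, 7.9]
width: 0.154
grip_force: 60.2
```

Call:
servo_tool(
  series=[
    [0, 0, -0.015, 0, 0, 0, 1],
    [0, 0, -0.03, 0, 0, 0, 1],
    [0, 0, -0.045, 0, 0, 0, 1],
  ],
)

```text
time: 11.1
tool_pos: [0.5372, 0.1599, 0.1088]
tcp_rot: [0.386, 3.115, 0.001]
wrist_force: [-0.4, 0.7, 10.7]
width: 0.153
grip_force: 60.5
```

Call:
servo_tool(
  series=[
    [0, 0, -0.015, 0, 0, 0, 1],
    [0, 0, -0.03, 0, 0, 0, 1],
    [0, 0, -0.045, 0, 0, 0, 1],
  ],
)

```text
time: 11.4
tool_pos: [0.5372, 0.1599, 0.1016]
tcp_rot: [0.386, 3.115, 0.001]
wrist_force: [-0.1, 2.0, 6.7]
width: 0.152
grip_force: 59.8
```

Call:
servo_tool(
  series=[
    [0, 0, -0.015, 0, 0, 0, 1],
    [0, 0, -0.03, 0, 0, 0, 1],
  ],
)

```text
time: 11.6
tool_pos: [0.5372, 0.16, 0.0971]
tcp_rot: [0.386, 3.115, 0.001]
wrist_force: [1.2, 1.4, 6.6]
width: 0.15
grip_force: 59.9
```

A lead-in peak of about 11 N followed by steady drag of about 6.7 N means it binds. I'll continue to the floor.

Call:
servo_tool(
  series=[
    [0, 0, -0.015, 0, 0, 0, 1],
    [0, 0, -0.03, 0, 0, 0, 1],
    [0, 0, -0.045, 0, 0, 0, 1],
  ],
)

```text
time: 11.9
tool_pos: [0.5372, 0.1601, 0.0903]
tcp_rot: [0.386, 3.115, 0.001]
wrist_force: [-0.1, 2.1, 7.0]
width: 0.151
grip_force: 60.0
```

Call:
servo_tool(
  series=[
    [0, 0, -0.007, 0, 0, 0, 1],
    [0, 0, -0.012, 0, 0, 0, 1],
  ],
)

```text
time: 12.1
tool_pos: [0.5372, 0.1601, 0.0885]
tcp_rot: [0.386, 3.115, 0.001]
wrist_force: [0.2, 2.5, 6.2]
width: 0.148
grip_force: 60.0
```

Call:
servo_tool(
  series=[
    [0.0007, 0.0028, 0, 0, 0, 0, 1],
    [0.0007, 0.0028, -0.006, 0, 0, 0, 1],
    [0.0007, 0.0028, -0.006, 0, 0, 0, 1],
  ],
)

```text
time: 12.4
tool_pos: [0.5372, 0.1602, 0.0879]
tcp_rot: [0.386, 3.115, 0.0]
wrist_force: [0.1, 0.9, 8.3]
width: 0.155
grip_force: 60.2
```

Call:
servo_tool(
  series=[
    [0, 0, -0.006, 0, 0, 0, 1],
    [0, 0, -0.006, 0, 0, 0, 1],
  ],
)

```text
time: 12.6
tool_pos: [0.5373, 0.1602, 0.0878]
tcp_rot: [0.386, 3.115, 0.0]
wrist_force: [-1.8, 0.3, 12.6]
width: 0.155
grip_force: 61.0
```

The floor has been reached: TCP z stopped at 0.0878 as predicted, and force is rising. Lateral preload is about 0 and the leaf is held by the jaw, so it binds. I'll release and retreat.

Call:
servo_tool(
  series=[
    [0, 0, 0.004, 0, 0, 0, 1],
    [0, 0, 0.004, 0, 0, 0, 0.15],
    [0, 0, 0.004, 0, 0, 0, 0.4],
    [0, 0, 0.004, 0, 0, 0, 0.4],
    [0, 0, 0.004, 0, 0, 0, 0.4],
    [0, 0, 0.1, 0, 0, 0, 0.4],
    [0, 0, 0.3, 0, 0, 0, 0.4],
    [0, 0, 0.6, 0, 0, 0, 0.4],
    [0, 0, 0.8, 0, 0, 0, 0.4],
    [0, 0, 0.8, 0, 0, 0, 0.4],
    [0, 0, 0.8, 0, 0, 0, 0.4],
  ],
)

```text
time: 13.7
tool_pos: [0.5365, 0.1605, 0.207]
tcp_rot: [0.386, 3.115, 0.002]
wrist_force: [-0.4, -0.4, -0.8]
width: 0.599
grip_force: 0.0
```

```bash
python3 w.py w8; python3 - <<'E'
from h import *
import pickle
I=pickle.load(open('pics/w8.pkl','rb'));m=cv2.imread('pics/w8.png')
a=np.radians(-14.3);c,s=np.cos(a),np.sin(a);m=cv2.resize(cv2.convertScaleAbs(m,alpha=1.5),None,fx=1.4,fy=1.4)
for z,col in((.116,(0,255,0)),(.121,(0,0,255))):
    q=[proj(I,'wrist',[.5354+c*x-s*y,.1598+s*x+c*y,z]) for x,y in((-.012,-.0045),(-.012,.0095),(.012,.0095),(.012,-.0045))]
    cv2.polylines(m,[np.round(np.array(q)*1.4).astype(int)],True,col,1)
cv2.imwrite('pics/w8o.png',m)
E
```

```text
13.75 [0.5354 0.1602 0.2053] [-3.8670e-01 -3.1176e+00  1.0000e-04] [ 0.25  0.06  1.88 -0.    1.19 -1.08] 0.601
```

View pics/w8o.png

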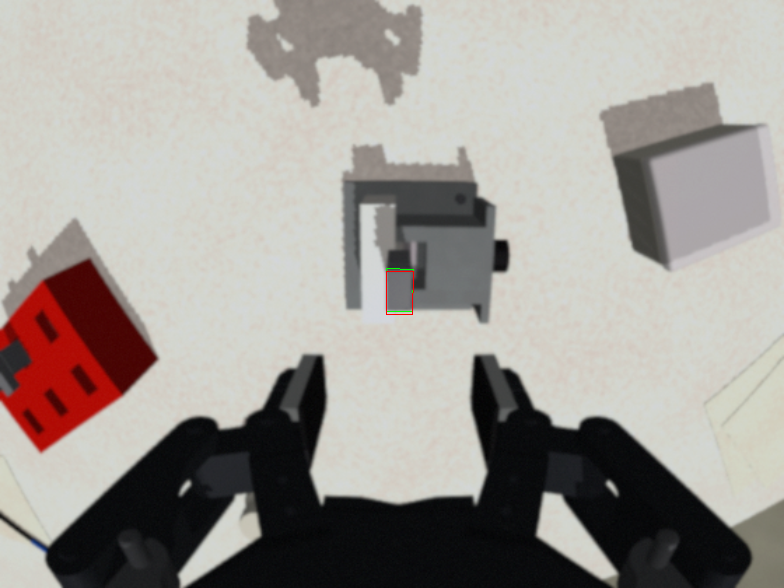

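The leaf stands upright against the fixed face with its top at about 116 mm (13 + 103), so it is on the floor. The robot is clear of everything.

```bash
python3 -c "
from workcell import bot
print(bot.finish_job())"
```

```text
the job is handed in; nothing more can be done
None
```

The thinnest leaf (5 mm) bound, so the gap is under 5 mm. I left it gripped by the jaw at the bottom of the slot, with the other two leaves untried in their row, and handed the job in at about 14 s.

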